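# Shield the outlet and hold the tongue off the ball

## Task

The nut under the tow ball is seized and is about to be heated with a torch. First stand the small pale firebrick up on end (one of its small end faces on the bench) squarely between the ball mount and the plastic outlet box, a broad face towards the ball, as a heat shield, and let go of it. Then pull the coupler's yellow latch out sideways against its spring while the tongue is still down, lift the tongue off the ball and finish while holding it still, with the coupler's mouth at least 30 mm above the top of the ball, the brick still standing and nothing else on the bench disturbed.

Things in the scene. Friction and masses are not known exactly. Their poses are not given: they have to be found in the camera images.
- hitch_stand: Fixed grey stand with tow ball (ball mount, near end) and hinged tongue. Origin on the bench under the ball's centre; x level from ball to hinge, y to the latch side, z up. Base plate x -135..325, y -50..50, 10 mm thick; post 50 mm square at x -90; drawbar 50 mm wide, x -118..32, z 74..90; nut z 56..74; ball 50 mm across, centre z 130, top z 155. The outlet box is on the -y side.
- tongue_hinge (a point): Axis of the tongue's hinge pin, 270 mm from the ball along the stand's x, 135 mm above the bench; the pin lies along the stand's y. Axes as the stand's.
- tongue: Tongue with coupler and latch; origin on its hinge pin, axes as the stand's when seated. Turning about the stand's +y raises the coupler end, up to 0.6 rad. Red 40 mm square tube, coupler welded to its end; it falls back when let go. Lifting it at the latch takes 7 to 13 N. While the latch is in, its blade hooks under the ball and the coupler can rise only about 2 mm.
- coupler_mouth (a point): Centre of the round mouth of the bare-metal coupler cup, 8 mm below the ball's centre when seated (z 122 mm); axes then as the stand's, turning with the tongue. Cup 68 mm across, top 39 mm above the mouth plane; neck behind it (+x) 54 mm wide, bolt heads up to 51 mm. On +y a latch guide and spring barrel reach y 60 mm, below 15 mm above the mouth plane.
- latch (a joint): How far the latch is pulled out, m: 0 = locked, stop at 0.018; it slides along the tongue's +y (away from the coupler). The blade clears the ball from 0.007; pull it to 0.010 or more and keep it pulled until the coupler has risen 30 mm. Spring: 6 N at 0, 13 N at the stop; it springs back when let go.
- latch_grip (a point): Middle of the latch's yellow grip bar, 14 mm thick, 70 mm long, along the tongue's x, on top of a yellow upright tab 6 mm thick, 36 mm wide, reaching 69 mm down. Locked and seated: 84 mm to +y of the ball's centre, 169 mm above the bench. It moves with latch and tongue; axes as the tongue's. 43 mm free between bar and cup. Can be pinched from above across y; it carries the tongue's weight.
- outlet_box: Grey plastic socket box with a blue round socket on top, bolted to the bench: 80 mm (its x) by 70 mm (its y), 74 mm high, on a foot 100 x 90 x 4 mm. Origin on the bench under its centre. On the stand's -y side, 200 to 220 mm from the ball, within 20 mm of it along the stand's x, axes within 0.1 rad of the stand's.
- firebrick: Loose small pale-yellow firebrick, 115 (its x) x 60 (its y) x 30 mm (its z), about 0.17 kg. Starts lying flat; origin at the centre of its 115 x 60 mm underside, z up. It must end on the bench with its x vertical, either end up, and its z along the stand's y, either way (broad face to the ball). Gripped across its 60 mm width near one end, it may turn in the fingers.
- firebrick_center (a point): Centre of the small firebrick, 15 mm from its origin along its z; 57 mm above the bench when it stands on end. Axes as the brick's.
- big_brick: Bystander, loose: full-size reddish firebrick 230 x 114 x 64 mm lying flat. Origin under its centre. Leave alone.
- wrench: Bystander, loose: 200 mm steel wrench lying along its x. Leave alone.
- grease_tin: Bystander, loose: pale metal tin with a green band, 72 mm across, 70 mm high. Origin under its centre. Leave alone.
There are look-alikes about, which are no part of the job. What is shaped like the firebrick but black or green is not meant.

How it is judged:
By the outcome, as a careful person would: the job done as asked, in the order asked, and still so for the second after the job is handed in, while the arm keeps its last pose, push and grip.
It also fails if it takes over 58 s, if anything falls off the work surface, if the arm or the gripper's body presses on something with over 40 N, if the wrist force passes 120 N, or if a joint passes its speed limit or range.

## Robot

A 6-joint arm with a two-finger parallel gripper is mounted at the origin on the work surface. World frame = base frame: x ahead of the robot, y to its left, z up, the work surface at z = 0. Lengths are in m, angles in rad, forces in N, time in s.
With the tool pointing down it reaches from about 0.25 to 0.775 m from the base axis. Payload 4 kg.
Tool frame: the origin (TCP) lies midway between the tips of the shut fingers; the grasp point (between the pads) lies 19 mm behind it; z points along the fingers, y is the line along which they close (so a half turn about z gives the same grasp; the last joint's range is limited). The gripper opens to 94 mm and grips with 3 to 60 N. Pads are 16 mm wide; open, the fingers measure 119 mm over their backs; the gripper's body (75 mm by 177 mm) begins 78 mm behind the grasp point.
Start: joints at [-1.345, 0.087, 1.371, -0, 1.684, -0.103], TCP at [0.178, -0.521, 0.206] pointing down, gripper open.
Joint ranges: [-3.1, 3.1], [-0.76, 2.03], [0.27, 2.55], [-1.08, 4.22], [0.17, 2.65], [-2.57, 2.57]. Speed limits (rad/s): [2.79, 2.79, 3.14, 3.14, 3.14, 3.14].

## Interface

Orientations are given as [roll, pitch, yaw] about the fixed x, y, z axes, in that order (R = Rz(yaw) Ry(pitch) Rx(roll)).
In Python, from bench import sensors, eyes, job gives the robot as it stands.
- The arm moves only by the tool arm_command, never from a script. Its argument "series" is a list of rows, each a list of 7 numbers: the opening, from 0 (shut) to 1 (fully open), then the shift along the tool's x, y, z in cm, then the turn, a rotation vector about the tool's x, y, z in rad. In form: [[fingers, dx, dy, dz, wx, wy, wz], ...]. A call has 1 to 20 rows; each row shifts and turns the commanded pose from where the row before left it, along the tool's axes as they then stand; what a row does not reach is not made up. A row lasts 1/10 s, in which the tool goes at most 50 mm and 8.59 degrees, less where a joint would pass 70% of its speed; a pose out of reach is approached as far as the arm can. A call with a gripper value outside its range is refused whole. The fingers move at their own pace and stop on an object; the grip force is fixed at half the most. Time passes only in rows, so rows that do not move let the fingers close. It gives the time, the measured TCP pose, the force and the opening at its end, in the units of the state.
- sensors.get_obs(): the state, without advancing time (a new reading comes with each control period).
- eyes.snapshot(name): name is "scene" or "top"; returns the picture (400x640x3 uint8, blue, green, red); there is no depth.
- eyes.get_calibration(name): a dict with "mtx" (3x3 intrinsics, pixels), "k1" (the pictures are not rectified: a ray, as slopes to the right and down, at radius r is drawn at 1 + k1 r^2 times it, then the intrinsics apply), "R" (3x3) and "t" (3): a world point X has camera coordinates R X + t. Camera axes: x right, y down, z forward; pixel columns grow to the right and rows downward; lengths in m; the calibration is good to about 2 mm. A picture is of the moment at which its call begins. get_calibration takes no time and is no camera call.
- job.close_job(): hands the job in, once; it reports no verdict.
The state is a dict: "time": time; "joint_positions": joint angles; "qvel": joint speeds; "joint_torque": joint torques, N m; "tool_pos": TCP position; "ee_rot": TCP orientation; "wrist_force": force on the tool from outside, world axes, zero at the start; "wrist_torque": the same for the moment, N m; "width": finger opening in m.
Only numpy, scipy, OpenCV 4.12 (cv2) and the standard library are available. Lean on these libraries where they do the work, as an engineer would, in place of code of your own. Each camera call takes 0.05 s, during which the arm holds its last target. There are 200 camera calls.

## Working session

There is one attempt and no reset: what is moved stays moved. The work goes in short steps, Python scripts to look and compute and a tool call to move; the robot and the scene stay as the last step left them, time stands still between calls to the robot, and variables do not carry over. Pictures are saved under pics/ and viewed, on a budget of 10 in all, crops included, one or two more only if the job needs it, and the job is handed in when it is done.

Besides the shell and the picture viewer there is one more tool, called after "Request:" as name(argument=value, ...) on one line, values as JSON. arm_command: Moves the arm, as the interface text tells. Its arguments: {"type":"object","properties":{"series":{"type":"array","items":{"type":"array","items":{"type":"number"}}}},"required":["series"]}

```bash
mkdir -p pics; ls; python3 - <<'E'
from bench import sensors, eyes
import cv2
for n in("scene","top"):
    cv2.imwrite(f"pics/{n}0.png",eyes.snapshot(n)); print(n,eyes.get_calibration(n))
print(sensors.get_obs())
E
```

```text
pics
scene {'mtx': array([[392.92463734,   0.        , 324.51196952],
       [  0.        , 392.92463734, 201.36233267],
       [  0.        ,   0.        ,   1.        ]]), 'k1': -0.07637892474173456, 'R': array([[ 0.70478146,  0.70918168,  0.01855922],
       [ 0.55263759, -0.53242906, -0.64117937],
       [-0.44483119,  0.46214786, -0.76716658]]), 't': array([-0.44262686, -0.16906221,  1.41387116])}
top {'mtx': array([[451.0449819 ,   0.        , 319.53222932],
       [  0.        , 451.0449819 , 198.28981218],
       [  0.        ,   0.        ,   1.        ]]), 'k1': -0.11308550532664126, 'R': array([[-0.00110499, -0.99996846, -0.00786444],
       [-0.99791848,  0.00160975, -0.06446789],
       [ 0.06447852,  0.00777683, -0.99788879]]), 't': array([0.08206797, 0.51630884, 1.62982531])}
{'time': 0.1, 'joint_positions': array([-1.34505109e+00,  8.78873915e-02,  1.37205125e+00, -1.44142792e-05,
        1.68358848e+00, -1.03050816e-01]), 'qvel': array([ 1.25412918e-03, -7.79181052e-04, -3.12031232e-03, -1.24845229e-03,
       -5.74566000e-05, -2.24045368e-04]), 'joint_torque': array([ 2.35513035e-03, -3.41253412e+01, -3.03301048e+01,  7.20300176e-02,
        3.04929167e-02, -9.62470176e-05]), 'tool_pos': array([ 0.1775071 , -0.5200684 ,  0.20444409]), 'ee_rot': array([-3.13966698e+00, -1.84745737e-04,  3.28794263e-01]), 'wrist_force': array([-0.07794207,  0.30316621, -0.51894565]), 'wrist_torque': array([ 0.02031678, -0.0231491 ,  0.04298062]), 'width': 0.09393847715229355}
```

View pics/scene0.png

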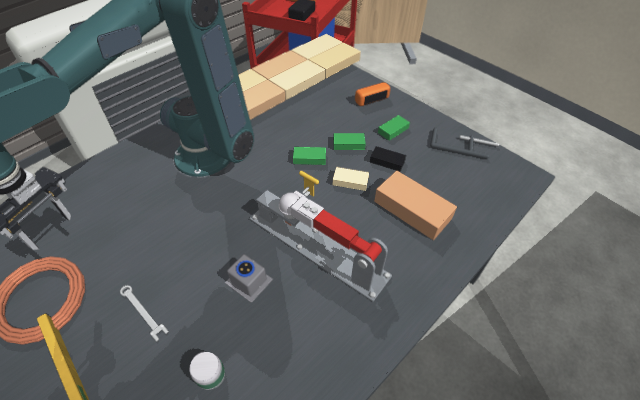

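View pics/top0.png

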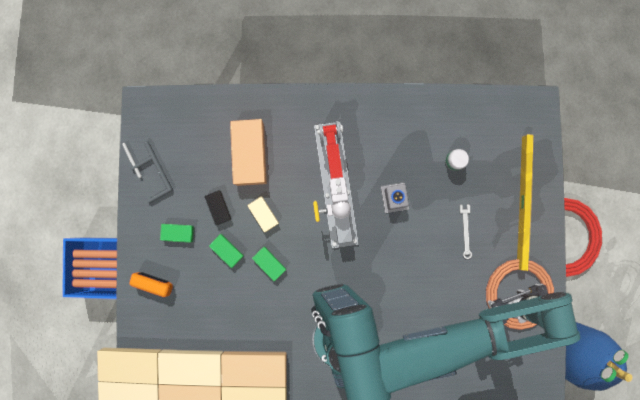

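The scene view has one pale, small brick on the bench: scene (351,178), top (263,214). The look-alikes of that shape are green (top 177,233; 226,251; 269,264) and black (218,208). The pale stack at the bottom left of the top view is much bigger and off to the side. An enlarged crop will confirm this and let me measure.

```bash
cat > h.py <<'E'
import numpy as np, cv2
from bench import sensors, eyes
from scipy.spatial.transform import Rotation as Rot
def und(n,uv):
    c=eyes.get_calibration(n); K=c["mtx"]
    d=np.array([c["k1"],0,0,0,0.])
    p=cv2.undistortPoints(np.array(uv,float).reshape(-1,1,2),K,d).reshape(-1,2)
    return c,p
def ray(n,uv,z):
    "pixels -> world at height z"
    c,p=und(n,uv); R,t=c["R"],c["t"]; o=-R.T@t
    d=np.c_[p,np.ones(len(p))]@R
    return o+d*((z-o[2])/d[:,2])[:,None]
def proj(n,X):
    c=eyes.get_calibration(n)
    return cv2.projectPoints(np.array(X,float).reshape(-1,3),cv2.Rodrigues(c["R"])[0],c["t"],c["mtx"],np.array([c["k1"],0,0,0,0.]))[0].reshape(-1,2)
def crop(n,img,x0,y0,x1,y1,s,name):
    cv2.imwrite(f"pics/{name}.png",cv2.resize(img[y0:y1,x0:x1],None,fx=s,fy=s,interpolation=cv2.INTER_CUBIC))
E
python3 - <<'E'
from h import *
a=cv2.imread("pics/top0.png");b=cv2.imread("pics/scene0.png")
crop("top",a,235,115,415,255,4,"c1")
crop("scene",b,220,160,400,300,4,"c2")
# brick blob
for n,im,bx in(("top",a,(240,190,285,240)),("scene",b,(325,160,375,195))):
    x0,y0,x1,y1=bx; s=im[y0:y1,x0:x1].astype(int)
    m=((s[...,2]>150)&(s[...,2]-s[...,0]>25)).astype(np.uint8)
    c=max(cv2.findContours(m,0,2)[0],key=cv2.contourArea)
    print(n,cv2.boxPoints(cv2.minAreaRect(c))+[x0,y0],cv2.contourArea(c))
E
```

```text
top [[246.2772274  204.77227592]
 [261.28910828 195.29109001]
 [278.77822113 222.98217773]
 [263.76633835 232.46336365]] 538.0
scene [[331.71141052 184.30201149]
 [334.91275406 166.16107273]
 [368.85570526 172.1510067 ]
 [365.65436172 190.29194641]] 572.5
```

View pics/c1.png

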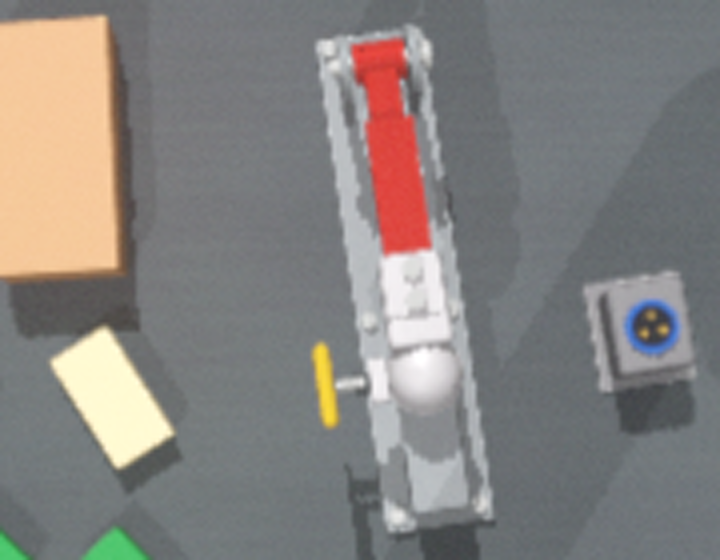

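View pics/c2.png

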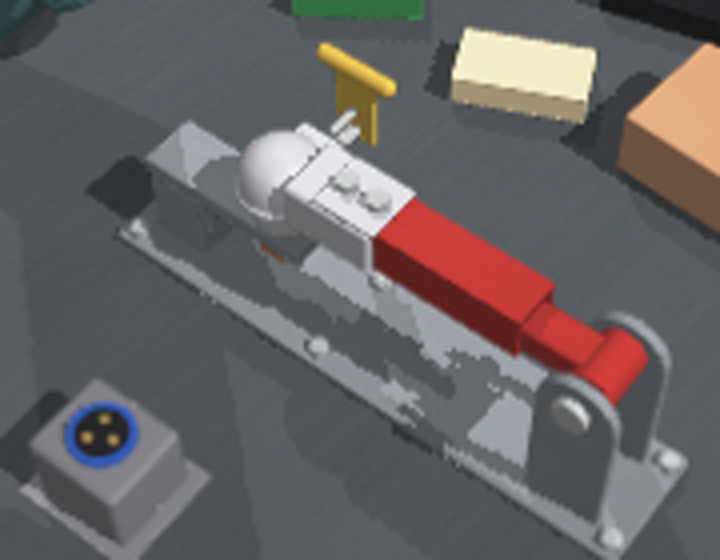

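The crops confirm the pale brick: pale cream top face with corners near crop (50,362), (107,327), (174,434), (118,468), beside the reddish big brick. Plate corners, bar ends and the outlet foot are clear, so I can fit poses.

```bash
python3 - <<'E'
from h import *
from scipy.optimize import least_squares
T=lambda l:np.array(l)/4.+[235,115]-.375
S=lambda l:np.array(l)/4.+[220,160]-.375
def fit(P,x0):
    f=lambda q:np.concatenate([(proj(n,np.array(o)@np.array([[np.cos(q[2]),np.sin(q[2]),0],[-np.sin(q[2]),np.cos(q[2]),0],[0,0,1]])+[q[0],q[1],0])-uv).ravel() for n,o,uv in P])
    r=least_squares(f,x0,loss="soft_l1"); return r.x,np.round(f(r.x),1).reshape(-1,2).tolist()
st=[("top",[[.325,.05,.01],[-.135,.05,.01],[-.135,-.05,.01],[.325,-.05,.01]],T([(319,43),(388,532),(492,520),(428,30)])),
("scene",[[-.135,-.05,.01],[.325,-.05,.01],[.325,.05,.01]],S([(118,234),(612,550),(686,462)])),
("top",[[.035,.084,.172],[-.035,.084,.172]],T([(320,345),(331,425)])),
("scene",[[-.035,.084,.172],[.035,.084,.172]],S([(322,48),(392,90)]))]
print("stand",fit(st,[.5,-.05,0]))
bx=[("top",[[.05,.045,.004],[.05,-.045,.004],[-.05,-.045,.004],[-.05,.045,.004]],T([(585,287),(680,272),(694,378),(602,392)])),
("scene",[[-.05,-.045,.004],[.05,-.045,.004],[.05,.045,.004]],S([(22,490),(128,565),(210,478)]))]
print("box",fit(bx,[.45,-.25,0]))
fb=[("top",[[.0575,.03,.03],[.0575,-.03,.03],[-.0575,-.03,.03],[-.0575,.03,.03]],T([(50,362),(107,327),(174,434),(118,468)])),
("scene",[[.0575,.03,.03],[.0575,-.03,.03],[-.0575,-.03,.03],[-.0575,.03,.03]],S([(596,48),(586,107),(453,88),(464,28)]))]
print("brick",fit(fb,[.45,.2,.55]))
E
```

```text
stand (array([0.47635287, 0.00872508, 0.13583001]), [[-0.5, -0.8], [-0.7, 0.2], [0.5, -0.6], [-1.1, -1.2], [-0.9, -1.1], [-0.8, 3.9], [0.1, -0.1], [-0.1, -0.5], [0.0, 0.5], [-1.4, -0.8], [0.2, -0.2]])
box (array([ 0.52061308, -0.19403646,  0.1562141 ]), [[-0.9, -0.6], [-0.7, -0.6], [0.3, -0.4], [-0.6, -0.0], [-1.3, -0.3], [-1.4, 1.0], [0.1, -0.9]])
brick (array([0.4607715 , 0.28769619, 0.57675963]), [[0.1, -0.4], [-0.4, -0.7], [-0.0, -0.9], [0.1, -0.3], [-0.1, 0.5], [-0.1, -1.5], [-1.1, -2.6], [-0.4, -0.1]])
```

```bash
cat >> h.py <<'E'
from scipy.linalg import fractional_matrix_power as fmp
def pose():
    o=sensors.get_obs(); T=np.eye(4); T[:3,:3]=Rot.from_euler("xyz",o["ee_rot"]).as_matrix(); T[:3,3]=o["tool_pos"]; return T
def mk(p,rpy):
    T=np.eye(4); T[:3,:3]=Rot.from_euler("xyz",rpy).as_matrix(); T[:3,3]=p; return T
def step(T0,T1,n):
    S=np.real(fmp(np.linalg.inv(T0)@T1,1/n))
    return np.round(np.r_[S[:3,3]*100,Rot.from_matrix(S[:3,:3]).as_rotvec()],3).tolist()
def st():
    o=sensors.get_obs(); np.set_printoptions(precision=4,suppress=True)
    for k in("time","joint_positions","tool_pos","ee_rot","wrist_force","width"): print(k,o[k])
E
python3 -c "
from h import *
print(step(pose(),mk([.461,.288,.24],[np.pi,0,.577]),20))"
```

```text
[3.032, -3.04, -0.174, -0.0, -0.0, -0.012]
```

Request:
arm_command(series=[[1,3.03,-3.04,-0.4,0,0,-0.0124],[1,3.03,-3.04,-0.4,0,0,-0.0124],[1,3.03,-3.04,-0.4,0,0,-0.0124],[1,3.03,-3.04,-0.4,0,0,-0.0124],[1,3.03,-3.04,-0.4,0,0,-0.0124],[1,3.03,-3.04,-0.4,0,0,-0.0124],[1,3.03,-3.04,0,0,0,-0.0124],[1,3.03,-3.04,0,0,0,-0.0124],[1,3.03,-3.04,0,0,0,-0.0124],[1,3.03,-3.04,0,0,0,-0.0124],[1,3.03,-3.04,0,0,0,-0.0124],[1,3.03,-3.04,0,0,0,-0.0124],[1,3.03,-3.04,0,0,0,-0.0124],[1,3.03,-3.04,0,0,0,-0.0124],[1,3.03,-3.04,0,0,0,-0.0124],[1,3.03,-3.04,0,0,0,-0.0124],[1,3.03,-3.04,0,0,0,-0.0124],[1,3.03,-3.04,0,0,0,-0.0124],[1,3.03,-3.04,0,0,0,-0.0124],[1,3.03,-3.04,0,0,0,-0.0124]])

```text
time: 2.1
tool_pos: [0.4607, 0.2892, 0.2288]
ee_rot: [3.141, 0.001, 0.578]
wrist_force: [0.9, -0.7, -0.3]
width: 0.0942
```

```bash
python3 -c "
from h import *
st()"
```

```text
time 2.1
joint_positions [ 0.4566  0.0713  1.342  -0.0004  1.7293  1.4497]
tool_pos [0.4607 0.2892 0.2288]
ee_rot [3.1414 0.0011 0.5776]
wrist_force [ 0.9169 -0.7038 -0.2733]
width 0.0941565694336039
```

Request:
arm_command(series=[[1,0,0,0,0,0.14,0],[1,0,0,0,0,0.14,0],[1,0,0,0,0,0.14,0],[1,0,0,0,0,0.14,0],[1,0,0.1,0,0,0.14,0],[1,-2.88,0,3.43,0,0,0],[1,-2.88,0,3.43,0,0,0],[1,-2.88,0,3.43,0,0,0],[1,-2.88,0,3.43,0,0,0],[1,0,0,0,0,0,0]])

```text
time: 3.1
tool_pos: [0.455, 0.2844, 0.0399]
ee_rot: [-3.137, -0.682, 0.574]
wrist_force: [0.1, -0.5, -0.6]
width: 0.0939
```

```bash
python3 -c "
from h import *
st()
g=np.array([.4509,.2815,.0235])
T=mk(np.array([.4611,.2882,.0095]),[np.pi,0,.577]);T[:3,:3]=T[:3,:3]@Rot.from_rotvec([0,.7,0]).as_matrix()
print(step(pose(),T,3))"
```

```text
time 3.1
joint_positions [ 0.3619 -0.2704  2.2078  0.2665  0.5501  1.1762]
tool_pos [0.455  0.2844 0.0399]
ee_rot [-3.1366 -0.6819  0.5742]
wrist_force [ 0.055  -0.5128 -0.6035]
width 0.09393046448303725
[-0.459, 0.007, 0.935, -0.001, 0.006, -0.001]
```

Request:
arm_command(series=[[1,-0.46,0,0.93,0,0.006,0],[1,-0.46,0,0.93,0,0.006,0],[1,-0.46,0,0.93,0,0.006,0],[1,0,0,0,0,0,0]])

```text
time: 3.5
tool_pos: [0.4684, 0.2912, 0.021]
ee_rot: [-3.141, -0.718, 0.577]
wrist_force: [0.2, -0.0, -0.2]
width: 0.0937
```

```bash
python3 -c "
from h import *
st()
im=eyes.snapshot('scene');crop('scene',im,280,110,420,230,5,'p3')"
```

```text
time 3.5
joint_positions [ 0.3639 -0.2039  2.2228  0.3351  0.4375  1.1039]
tool_pos [0.4684 0.2912 0.021 ]
ee_rot [-3.1412 -0.7181  0.5767]
wrist_force [ 0.2237 -0.0218 -0.1688]
width 0.09373668151116249
```

View pics/p3.png

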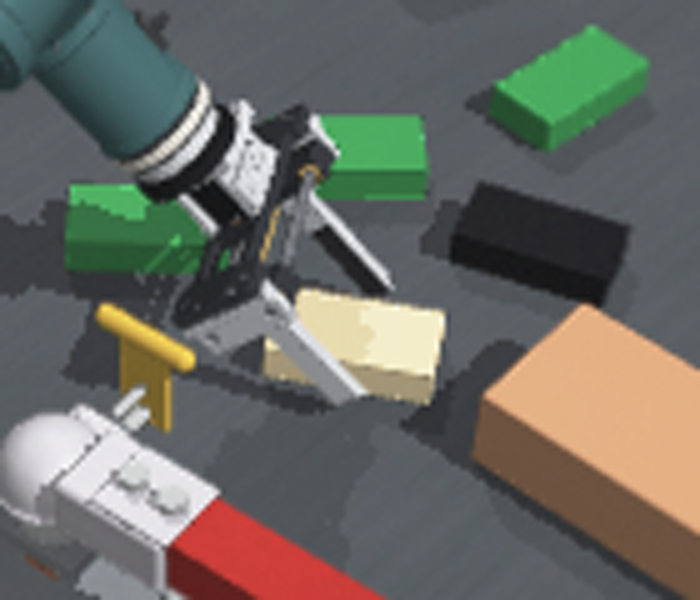

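The fingers straddle the pale brick (crop 265–445, 290–400), with the left finger tip near (360,395), and nothing has been touched. The tip is still about 12 mm too high, so I'll correct that.

```bash
python3 -c "
from h import *
T=mk(np.array([.4611,.2882,.0095]),[np.pi,0,.577]);T[:3,:3]=T[:3,:3]@Rot.from_rotvec([0,.7,0]).as_matrix()
print(step(pose(),T,2))"
```

```text
[-0.71, -0.078, 0.194, 0.0, -0.01, -0.0]
```

Request:
arm_command(series=[[1,-0.71,-0.08,0.19,0,-0.01,0],[1,-0.71,-0.08,0.19,0,-0.01,0],[1,0,0,0,0,0,0],[1,0,0,0,0,0,0]])

```text
time: 3.95
tool_pos: [0.4602, 0.2878, 0.0081]
ee_rot: [3.141, -0.698, 0.577]
wrist_force: [-0.4, 0.1, -0.5]
width: 0.0942
```

```bash
python3 -c "
from h import *
st()
T=mk(np.array([.4611,.2882,.0095]),[np.pi,0,.577]);T[:3,:3]=T[:3,:3]@Rot.from_rotvec([0,.7,0]).as_matrix()
print(step(pose(),T,2))"
```

```text
time 3.95
joint_positions [ 0.3669 -0.1963  2.2375  0.3245  0.4332  1.1126]
tool_pos [0.4602 0.2878 0.0081]
ee_rot [ 3.1414 -0.6981  0.577 ]
wrist_force [-0.3611  0.1424 -0.5092]
width 0.09422941028035049
[0.085, 0.008, -0.021, 0.0, 0.001, -0.0]
```

Request:
arm_command(series=[[0,0,0,0,0,0,0],[0,0,0,0,0,0,0],[0,0,0,0,0,0,0],[0,0,0,0,0,0,0],[0,0,0,0,0,0,0],[0,0,0,0,0,0,0],[0,0,0,0,0,0,0],[0,1.3,0,-1.5,0,0,0],[0,1.3,0,-1.5,0,0,0],[0,1.3,0,-1.5,0,0,0],[0,1.3,0,-1.5,0,0,0],[0,1.3,0,-1.5,0,0,0],[0,0,0,0,0,0,0]])

```text
time: 5.25
tool_pos: [0.4633, 0.2892, 0.1109]
ee_rot: [3.139, -0.704, 0.578]
wrist_force: [-0.0, -0.4, 0.3]
width: 0.0601
```

```bash
python3 -c "
from h import *
st()"
```

```text
time 5.25
joint_positions [ 0.3679 -0.3568  2.1215  0.2094  0.6942  1.2477]
tool_pos [0.4633 0.2892 0.1109]
ee_rot [ 3.1395 -0.7041  0.5781]
wrist_force [-0.0462 -0.4373  0.3223]
width 0.060092217444458446
```

Request:
arm_command(series=[[0,-3.05,0,-2.55,0,0,0],[0,-3.05,0,-2.55,0,0,0],[0,0,0,0,0,-0.13,0],[0,0,0,0,0,-0.13,0],[0,0,0,0,0,-0.13,0],[0,0,0,0,0,-0.13,0],[0,0,0,0,0,-0.13,0],[0,0,0,0,0,-0.13,0],[0,0,0,0,0,-0.13,0],[0,0,0,0,0,-0.13,0],[0,0,0,0,0,0,0]])

```text
time: 6.35
tool_pos: [0.3954, 0.2457, 0.1009]
ee_rot: [-3.14, 0.352, 0.578]
wrist_force: [-0.4, -0.6, -2.3]
width: 0.0597
```

```bash
python3 -c "
from h import *
st()
print(ray('top',[[269,264],[226,251]],.03))
im=eyes.snapshot('scene');crop('scene',im,240,60,420,220,4,'p4')"
```

```text
time 6.35
joint_positions [ 0.4629  0.2242  1.4678 -0.0391  1.7999  1.454 ]
tool_pos [0.3954 0.2457 0.1009]
ee_rot [-3.1401  0.3524  0.5779]
wrist_force [-0.4441 -0.5624 -2.3079]
width 0.05972234854824776
[[0.2785 0.2637 0.03  ]
 [0.3247 0.4205 0.03  ]]
```

View pics/p4.png

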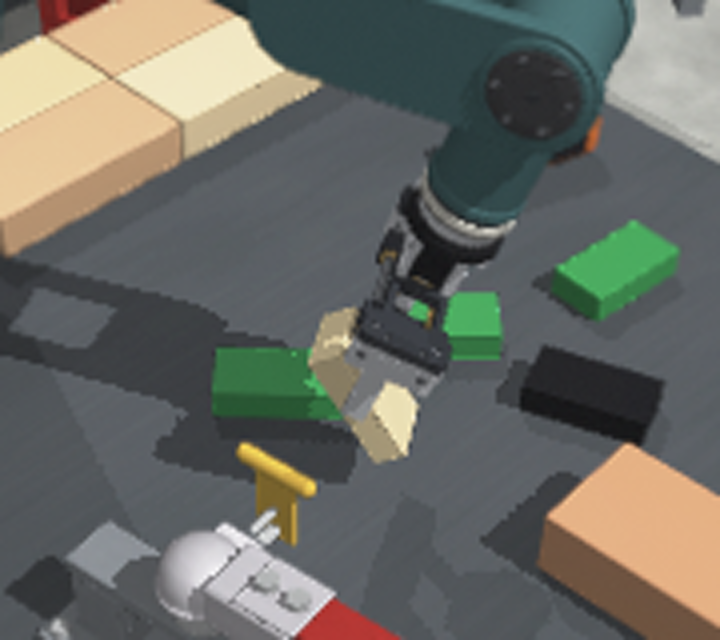

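The brick is held and about 60° tipped (crop 310–415, 310–460), clear of the green ones. I'll finish the tilt.

Request:
arm_command(series=[[0,0,0,0,0,-0.13,0],[0,0,0,0,0,-0.13,0],[0,0,0,0,0,-0.13,0],[0,0,0,0,0,-0.13,0],[0,0,0,0,0,0,0],[0,0,0,0,0,0,0]])

```text
time: 7.0
tool_pos: [0.3943, 0.2449, 0.1066]
ee_rot: [-3.141, 0.86, 0.577]
wrist_force: [-0.4, -0.5, -0.8]
width: 0.06
```

```bash
python3 -c "
from h import *
st()
T=pose();print(step(T,mk([T[0,3],T[1,3],.064],[np.pi,.871,.577]),3))
im=eyes.snapshot('scene');
m=np.zeros(im.shape[:2],np.uint8)
s=im.astype(int);m=((s[...,2]>110)&(s[...,2]-s[...,0]>25)&(s[...,1]-s[...,0]>18)).astype(np.uint8);m[:,:310]=0;m[:,370:]=0;m[:120]=0;m[190:]=0
crop('scene',im,270,90,420,210,5,'p5')"
```

```text
time 7.0
joint_positions [ 0.4858  0.6007  1.1484 -0.0884  2.249   1.4555]
tool_pos [0.3943 0.2449 0.1066]
ee_rot [-3.1411  0.8604  0.5772]
wrist_force [-0.3517 -0.5258 -0.8227]
width 0.05996532095659273
[1.08, 0.0, 0.922, -0.0, -0.004, 0.0]
```

View pics/p5.png

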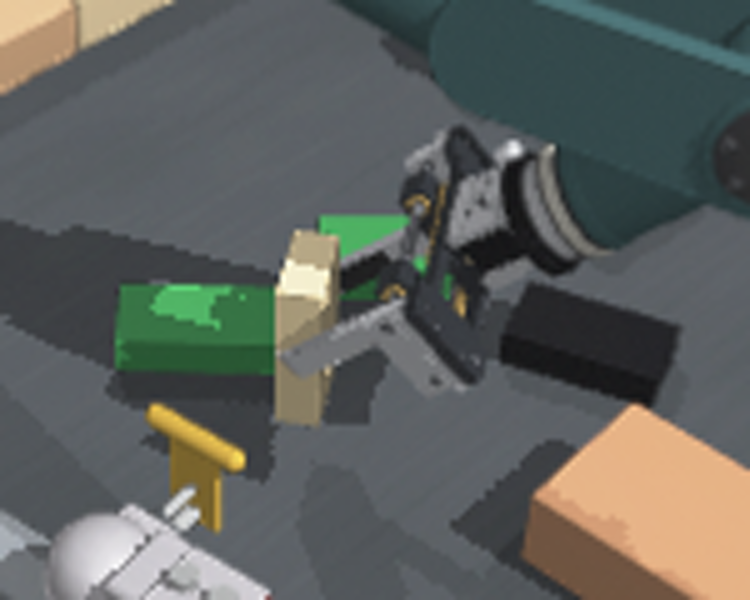

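The brick is upright in the fingers (crop 275–340, 230–425) with free bench below it. I'll lower it.

Request:
arm_command(series=[[0,1.05,0,0.9,0,-0.004,0],[0,1.05,0,0.9,0,-0.004,0],[0,1.05,0,0.9,0,-0.004,0],[0,0,0,0,0,0,0],[0,0,0,0,0,0,0]])

```text
time: 7.55
tool_pos: [0.3943, 0.2449, 0.0651]
ee_rot: [-3.142, 0.876, 0.577]
wrist_force: [-0.4, -0.5, -1.1]
width: 0.0599
```

```bash
python3 -c "
from h import *
st()"
```

```text
time 7.55
joint_positions [ 0.4863  0.6494  1.1698 -0.0856  2.1944  1.4627]
tool_pos [0.3943 0.2449 0.0651]
ee_rot [-3.1415  0.8757  0.5768]
wrist_force [-0.4493 -0.5225 -1.1212]
width 0.059869794042523905
```

Request:
arm_command(series=[[0,0.16,0,0.13,0,0,0],[0,0.16,0,0.13,0,0,0],[0,0.16,0,0.13,0,0,0],[0,0.08,0,0.06,0,0,0],[0,0,0,0,0,0,0]])

```text
time: 8.05
tool_pos: [0.3948, 0.2452, 0.0582]
ee_rot: [3.142, 0.874, 0.577]
wrist_force: [-0.2, 1.5, -1.1]
width: 0.0601
```

Request:
arm_command(series=[[0,0.08,0,0.06,0,0,0],[0,0.08,0,0.06,0,0,0],[0,0,0,0,0,0,0]])

```text
time: 8.35
tool_pos: [0.3949, 0.2453, 0.0563]
ee_rot: [3.141, 0.874, 0.577]
wrist_force: [0.5, -0.2, -1.5]
width: 0.0601
```

Request:
arm_command(series=[[0,0.12,0,0.1,0,0,0],[0,0.12,0,0.1,0,0,0],[0,0,0,0,0,0,0]])

```text
time: 8.65
tool_pos: [0.395, 0.2454, 0.056]
ee_rot: [3.141, 0.875, 0.576]
wrist_force: [-0.7, 0.3, 7.8]
width: 0.0595
```

Request:
arm_command(series=[[1,0,0,0,0,0,0],[1,0,0,0,0,0,0],[1,0,0,0,0,0,0],[1,0,0,0,0,0,0],[1,0,0,0,0,0,0],[1,0,0,-1.5,0,0,0],[1,0,0,-2.5,0,0,0],[1,0,0,-3,0,0,0],[1,0,0,-3,0,0,0],[1,0,0,-3,0,0,0],[1,0,0,0,0,0,0]])

```text
time: 9.75
tool_pos: [0.4806, 0.3009, 0.1382]
ee_rot: [3.141, 0.868, 0.576]
wrist_force: [0.0, 0.3, -0.1]
width: 0.0942
```

```bash
python3 -c "
from h import *
st()
im=eyes.snapshot('scene');crop('scene',im,290,90,410,190,6,'p6')
im=eyes.snapshot('top');cv2.imwrite('pics/t6.png',im)"
```

```text
time 9.75
joint_positions [ 0.4973  0.8288  0.723  -0.0964  2.4539  1.4453]
tool_pos [0.4806 0.3009 0.1382]
ee_rot [3.1405 0.8681 0.576 ]
wrist_force [ 0.024   0.3345 -0.116 ]
width 0.09419184567519677
```

View pics/p6.png

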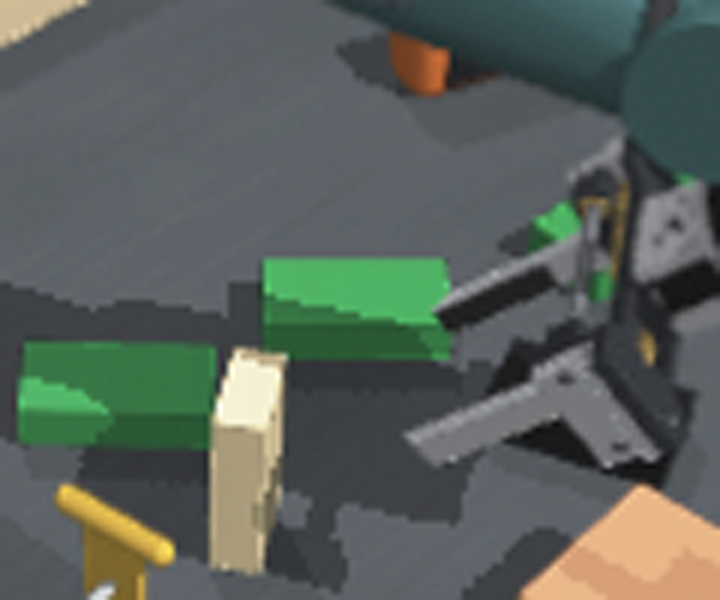

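The brick stands alone (crop 210–288, 348–572). I'll measure its top face and compare that with the pose I expect from the grasp.

```bash
python3 -c "
from h import *
p=ray('scene',np.array([(232,348),(288,355),(268,428),(216,420)])/6+[290,90]-.42,.115)
print(p,p.mean(0),np.arctan2(*(p[0]-p[3])[1::-1]),np.arctan2(*(p[1]-p[2])[1::-1]))
T=mk([.401,.2495,.24],[np.pi,0,.577])
P=pose();print(P[:3,3])
P2=P.copy();P2[:3,3]-=.0*P[:3,2]; P2[2,3]=.25
print(step(P,P2,3)); print(step(P2,T,8))
"
```

```text
[[0.37637612 0.26427196 0.115     ]
 [0.40130873 0.28231216 0.115     ]
 [0.43331646 0.23389062 0.115     ]
 [0.41010315 0.21834196 0.115     ]] [0.40527611 0.24970417 0.115     ] 2.2041824229275226 2.1548811899192324
[0.47851961 0.29969149 0.13596522]
[-2.915, 0.0, -2.44, -0.0, 0.0, -0.0]
[-0.989, -0.003, 0.676, 0.0, 0.109, -0.0]
```

Request:
arm_command(series=[[1,-2.9,0,-2.44,0,0,0],[1,-2.9,0,-2.44,0,0,0],[1,-2.9,0,-2.44,0,0,0],[1,-0.99,0,0.68,0,0.109,0],[1,-0.99,0,0.68,0,0.109,0],[1,-0.99,0,0.68,0,0.109,0],[1,-0.99,0,0.68,0,0.109,0],[1,-0.99,0,0.68,0,0.109,0],[1,-0.99,0,0.68,0,0.109,0],[1,-0.99,0,0.68,0,0.109,0],[1,-0.99,0,0.68,0,0.109,0],[1,0,0,0,0,0,0],[1,0,0,0,0,0,0]])

```text
time: 11.15
tool_pos: [0.3987, 0.2479, 0.2381]
ee_rot: [-3.142, 0.003, 0.577]
wrist_force: [0.9, -0.0, -0.1]
width: 0.094
```

```bash
python3 -c "
from h import *
st()
T=pose();G=mk([.402,.2495,.071],[np.pi,0,.585]);A=G.copy();A[2,3]=T[2,3]
print(step(T,A,2),step(A,G,5))"
```

```text
time 11.15
joint_positions [ 0.4358 -0.095   1.4883 -0.0004  1.7513  1.4299]
tool_pos [0.3987 0.2479 0.2381]
ee_rot [-3.1416  0.003   0.5766]
wrist_force [ 0.8556 -0.0031 -0.1242]
width 0.09402964971635204
[0.181, 0.025, -0.0, -0.0, 0.002, -0.004] [-0.0, -0.0, 3.342, 0.0, -0.0, 0.0]
```

Request:
arm_command(series=[[1,0.18,0.03,0,0,0.002,-0.004],[1,0.18,0.03,0,0,0.002,-0.004],[1,0,0,3.34,0,0,0],[1,0,0,3.34,0,0,0],[1,0,0,3.34,0,0,0],[1,0,0,3.34,0,0,0],[1,0,0,3.34,0,0,0],[1,0,0,0,0,0,0],[1,0,0,0,0,0,0],[0,0,0,0,0,0,0],[0,0,0,0,0,0,0],[0,0,0,0,0,0,0],[0,0,0,0,0,0,0],[0,0,0,0,0,0,0],[0,0,0,0,0,0,0]])

```text
time: 12.65
tool_pos: [0.4047, 0.2509, 0.0731]
ee_rot: [3.141, -0.004, 0.585]
wrist_force: [-0.4, -0.2, 2.1]
width: 0.0597
```

```bash
python3 -c "
from h import *
st()
T=pose();A=T.copy();A[2,3]=.285;G=mk([.4987,-.0952,.285],[np.pi,0,.136])
q=[]
for y in (.136,.136-np.pi/2,.136+np.pi/2): print(y,step(A,mk([.4987,-.0952,.285],[np.pi,0,y]),12))"
```

```text
time 12.65
joint_positions [ 0.4355 -0.0147  1.743   0.0005  1.4088  1.4212]
tool_pos [0.4047 0.2509 0.0731]
ee_rot [ 3.1414 -0.0044  0.585 ]
wrist_force [-0.4354 -0.1623  2.1144]
width 0.059743587436502044
0.136 [-0.343, 2.994, -0.001, -0.0, -0.0, 0.037]
-1.4347963267948964 [2.028, 2.926, 0.003, -0.0, -0.0, 0.168]
1.7067963267948967 [-2.333, 2.117, -0.004, 0.0, -0.0, -0.093]
```

Request:
arm_command(series=[[0,0,0,-2,0,0,0],[0,0,0,-4,0,0,0],[0,0,0,-4,0,0,0],[0,0,0,-4,0,0,0],[0,0,0,-4,0,0,0],[0,0,0,-3.2,0,0,0],[0,-2.33,2.12,0,0,0,-0.093],[0,-2.33,2.12,0,0,0,-0.093],[0,-2.33,2.12,0,0,0,-0.093],[0,-2.33,2.12,0,0,0,-0.093],[0,-2.33,2.12,0,0,0,-0.093],[0,-2.33,2.12,0,0,0,-0.093],[0,-2.33,2.12,0,0,0,-0.093],[0,-2.33,2.12,0,0,0,-0.093],[0,-2.33,2.12,0,0,0,-0.093],[0,-2.33,2.12,0,0,0,-0.093],[0,-2.33,2.12,0,0,0,-0.093],[0,-2.33,2.12,0,0,0,-0.093],[0,0,0,0,0,0,0],[0,0,0,0,0,0,0]])

```text
time: 14.65
tool_pos: [0.4971, -0.0962, 0.2829]
ee_rot: [3.141, -0.003, 1.699]
wrist_force: [-1.1, 0.1, -1.3]
width: 0.0594
```

```bash
python3 -c "
from h import *
st()
T=pose();G=mk([.4987,-.0952,.079],[np.pi,0,1.707]);A=G.copy();A[2,3]=T[2,3]
print(step(T,A,2),step(A,G,6))
im=eyes.snapshot('scene');crop('scene',im,200,50,400,300,2.4,'p7')"
```

```text
time 14.65
joint_positions [-0.305  -0.0122  1.3215  0.0026  1.8333 -0.4327]
tool_pos [ 0.4971 -0.0962  0.2829]
ee_rot [ 3.1414 -0.0027  1.6991]
wrist_force [-1.1294  0.0968 -1.2575]
width 0.05941638313396673
[0.041, 0.089, 0.0, 0.0, -0.001, -0.004] [-0.0, -0.0, 3.398, 0.0, 0.0, -0.0]
```

View pics/p7.png

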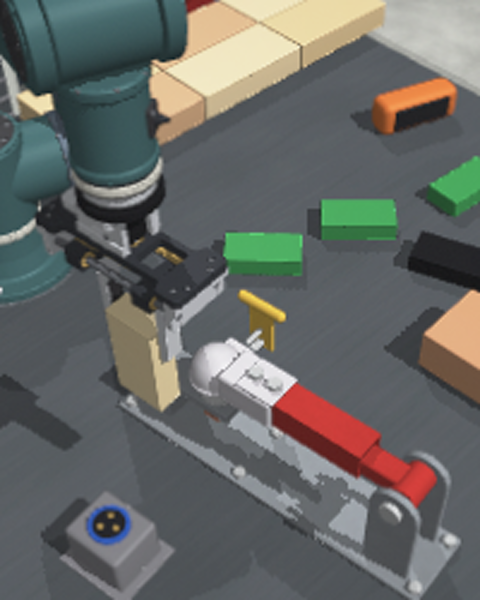

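The brick is held upright over the gap (crop 110–180, 295–410). The drop looks clear, so I'll descend.

Request:
arm_command(series=[[0,0.04,0.09,0,0,0.0,-0.004],[0,0.04,0.09,0,0,0.0,-0.004],[0,0,0,3.4,0,0,0],[0,0,0,3.4,0,0,0],[0,0,0,3.4,0,0,0],[0,0,0,3.4,0,0,0],[0,0,0,3.4,0,0,0],[0,0,0,2.2,0,0,0],[0,0,0,0.8,0,0,0],[0,0,0,0,0,0,0],[0,0,0,0,0,0,0]])

```text
time: 15.8
tool_pos: [0.5006, -0.0948, 0.0857]
ee_rot: [3.136, 0.0, 1.709]
wrist_force: [0.3, -0.2, -1.4]
width: 0.0601
```

```bash
python3 -c "
from h import *
st()
T=pose();G=mk([.4987,-.0952,T[2,3]],[np.pi,0,1.707]);print(step(T,G,1))"
```

```text
time 15.8
joint_positions [-0.3001  0.0491  1.6519  0.0022  1.4358 -0.4389]
tool_pos [ 0.5006 -0.0948  0.0857]
ee_rot [3.1363 0.0001 1.7093]
wrist_force [ 0.2576 -0.1978 -1.4025]
width 0.06009441485562081
[-0.012, -0.189, -0.001, 0.005, 0.0, 0.002]
```

Request:
arm_command(series=[[0,0,0,0.4,0,0,0],[0,0,0,0.4,0,0,0],[0,0,0,0.2,0,0,0],[0,0,0,0.2,0,0,0],[0,0,0,0,0,0,0],[0,0,0,0,0,0,0]])

```text
time: 16.4
tool_pos: [0.4997, -0.0949, 0.0728]
ee_rot: [3.139, -0.001, 1.709]
wrist_force: [-1.9, 0.0, 4.0]
width: 0.0597
```

Request:
arm_command(series=[[1,0,0,0,0,0,0],[1,0,0,0,0,0,0],[1,0,0,0,0,0,0],[1,0,0,0,0,0,0],[1,0,0,0,0,0,0],[1,0,0,-1,0,0,0],[1,0,0,-3,0,0,0],[1,0,0,-4,0,0,0],[1,0,0,-4,0,0,0],[1,0,0,-4,0,0,0],[1,0,0,-2,0,0,0],[1,0,0,0,0,0,0]])

```text
time: 17.6
tool_pos: [0.5009, -0.0955, 0.2572]
ee_rot: [3.13, 0.003, 1.709]
wrist_force: [0.0, 0.3, -0.3]
width: 0.094
```

```bash
python3 -c "
from h import *
st()
T=pose();G=mk([.465,.0919,.25],[np.pi,0,.136])
print(step(T,G,13))"
```

```text
time 17.6
joint_positions [-0.3012 -0.0158  1.3755  0.0023  1.7705 -0.439 ]
tool_pos [ 0.5009 -0.0955  0.2572]
ee_rot [3.1303 0.0028 1.709 ]
wrist_force [ 0.013   0.3293 -0.2584]
width 0.09395019268075136
[1.162, -1.144, 0.048, 0.001, -0.001, 0.121]
```

Request:
arm_command(series=[[1,1.16,-1.14,0.05,0,0,0.121],[1,1.16,-1.14,0.05,0,0,0.121],[0.43,1.16,-1.14,0.05,0,0,0.121],[0.43,1.16,-1.14,0.05,0,0,0.121],[0.43,1.16,-1.14,0.05,0,0,0.121],[0.43,1.16,-1.14,0.05,0,0,0.121],[0.43,1.16,-1.14,0.05,0,0,0.121],[0.43,1.16,-1.14,0.05,0,0,0.121],[0.43,1.16,-1.14,0.05,0,0,0.121],[0.43,1.16,-1.14,0.05,0,0,0.121],[0.43,1.16,-1.14,0.05,0,0,0.121],[0.43,1.16,-1.14,0.05,0,0,0.121],[0.43,1.16,-1.14,0.05,0,0,0.121],[0.43,0,0,0,0,0,0],[0.43,0,0,0,0,0,0]])

```text
time: 19.1
tool_pos: [0.4627, 0.0918, 0.2444]
ee_rot: [-3.141, 0.0, 0.139]
wrist_force: [0.3, 0.5, -0.0]
width: 0.0404
```

```bash
python3 -c "
from h import *
st()
T=pose();G=mk([.465,.0919,.151],[np.pi,0,.136]);A=G.copy();A[2,3]=T[2,3]
print(step(T,A,2),step(A,G,4))
im=eyes.snapshot('scene');crop('scene',im,220,90,380,290,3,'p8')"
```

```text
time 19.1
joint_positions [ 0.075  -0.0926  1.4737  0.0009  1.7606  1.507 ]
tool_pos [0.4627 0.0918 0.2444]
ee_rot [-3.1407  0.0001  0.1389]
wrist_force [ 0.2855  0.4934 -0.0087]
width 0.04039743764005297
[0.114, 0.011, -0.0, -0.0, 0.0, 0.001] [0.0, -0.0, 2.335, 0.0, -0.0, 0.0]
```

View pics/p8.png

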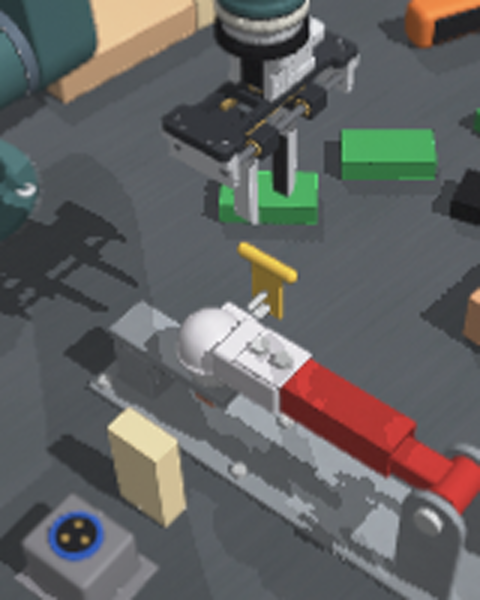

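The brick stands alone between the ball mount and the box (crop 107–187, 408–527), and the open fingers sit over the yellow bar (240–297, 245–280). I'll descend onto the bar.

Request:
arm_command(series=[[0.43,0.11,0,0,0,0,0.001],[0.43,0.11,0,0,0,0,0.001],[0.43,0,0,2.0,0,0,0],[0.43,0,0,2.0,0,0,0],[0.43,0,0,1.5,0,0,0],[0.43,0,0,1.5,0,0,0],[0.43,0,0,1.0,0,0,0],[0.43,0,0,1.0,0,0,0],[0.43,0,0,0.3,0,0,0],[0.43,0,0,0,0,0,0],[0.43,0,0,0,0,0,0]])

```text
time: 20.25
tool_pos: [0.4663, 0.0925, 0.1534]
ee_rot: [-3.141, -0.004, 0.134]
wrist_force: [-0.2, -0.3, -0.8]
width: 0.0405
```

```bash
python3 -c "
from h import *
st()
p=ray('scene',np.array([(107,425),(127,408),(180,447),(160,465)])/3+[220,90]-.33,.115)
q=(p-[.4764,.0087,0])@np.array([[np.cos(.136),-np.sin(.136),0],[np.sin(.136),np.cos(.136),0],[0,0,1]]);print(q,q.mean(0))"
```

```text
time 20.25
joint_positions [ 0.0755 -0.067   1.6295  0.0013  1.5751  1.5124]
tool_pos [0.4663 0.0925 0.1534]
ee_rot [-3.1406 -0.0041  0.134 ]
wrist_force [-0.24   -0.2544 -0.7603]
width 0.04052980752139354
[[-0.018  -0.1226  0.115 ]
 [-0.0169 -0.0975  0.115 ]
 [ 0.0497 -0.0998  0.115 ]
 [ 0.0486 -0.1251  0.115 ]] [ 0.0158 -0.1113  0.115 ]
```

Request:
arm_command(series=[[0.43,0,0,0.2,0,0,0],[0,0,0,0,0,0,0],[0,0,0,0,0,0,0],[0,0,0,0,0,0,0],[0,0,0,0,0,0,0],[0,0,0,0,0,0,0],[0,0,0,0,0,0,0]])

```text
time: 20.95
tool_pos: [0.4659, 0.0925, 0.1508]
ee_rot: [-3.14, -0.003, 0.134]
wrist_force: [-0.1, 0.3, -0.1]
width: 0.0132
```

```bash
python3 -c "
from h import *
st()"
```

```text
time 20.95
joint_positions [ 0.0755 -0.0659  1.6336  0.0013  1.571   1.5124]
tool_pos [0.4659 0.0925 0.1508]
ee_rot [-3.1405 -0.0029  0.1339]
wrist_force [-0.0855  0.3409 -0.1183]
width 0.01322250905388721
```

Request:
arm_command(series=[[0,0,-0.28,0,0,0,0],[0,0,-0.28,0,0,0,0],[0,0,-0.28,0,0,0,0],[0,0,-0.28,0,0,0,0],[0,0,-0.28,0,0,0,0],[0,0,0,0,0,0,0],[0,0,0,0,0,0,0]])

```text
time: 21.65
tool_pos: [0.4645, 0.1026, 0.1508]
ee_rot: [3.135, -0.002, 0.132]
wrist_force: [1.0, -10.3, 1.1]
width: 0.013
```

```bash
python3 -c "
from h import *
st()
print(sensors.get_obs()['tool_pos']-[.4659,.0925,.1508])
im=eyes.snapshot('scene');crop('scene',im,260,130,360,240,5,'p9')"
```

```text
time 21.65
joint_positions [ 0.1033 -0.0634  1.6314 -0.007   1.571   1.5422]
tool_pos [0.4645 0.1026 0.1508]
ee_rot [ 3.1345 -0.0025  0.1319]
wrist_force [  0.9958 -10.2548   1.1404]
width 0.012991550999558591
[-0.0014  0.0101 -0.    ]
```

View pics/p9.png

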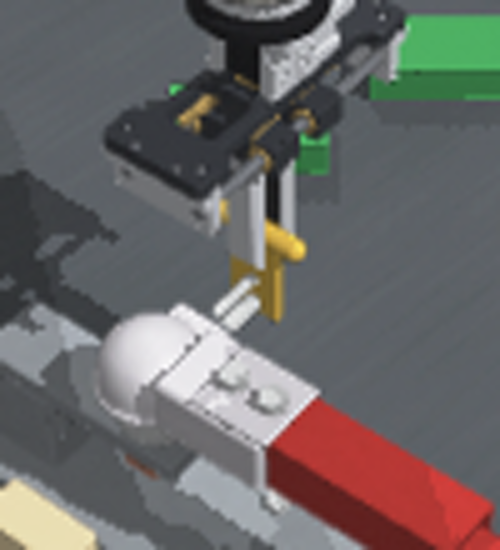

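The bar is pinched and has come out about 10 mm at 10 N; the rod at crop (235,305) is exposed. I'll pull about 4 mm more for margin.

Request:
arm_command(series=[[0,0,-0.2,0,0,0,0],[0,0,-0.2,0,0,0,0],[0,0,0,0,0,0,0],[0,0,0,0,0,0,0]])

```text
time: 22.1
tool_pos: [0.464, 0.1059, 0.1508]
ee_rot: [3.133, -0.002, 0.132]
wrist_force: [1.0, -11.4, 0.8]
width: 0.0133
```

Request:
arm_command(series=[[0,0.04,0,-0.68,0,-0.025,0],[0,0.04,0,-0.68,0,-0.025,0],[0,0.04,0,-0.68,0,-0.025,0],[0,0.04,0,-0.68,0,-0.025,0],[0,0,0,0,0,0,0]])

```text
time: 22.6
tool_pos: [0.4662, 0.1063, 0.175]
ee_rot: [3.134, 0.102, 0.13]
wrist_force: [2.5, -11.5, -11.1]
width: 0.0134
```

Request:
arm_command(series=[[0,0.04,0,-0.68,0,-0.025,0],[0,0.04,0,-0.68,0,-0.025,0],[0,0.04,0,-0.68,0,-0.025,0],[0,0.04,0,-0.68,0,-0.025,0],[0,0.04,0,-0.68,0,-0.025,0],[0,0.04,0,-0.68,0,-0.025,0],[0,0.04,0,-0.68,0,-0.025,0],[0,0.04,0,-0.68,0,-0.025,0],[0,0.04,0,-0.68,0,-0.025,0],[0,0.04,0,-0.68,0,-0.025,0],[0,0,0,0,0,0,0],[0,0,0,0,0,0,0],[0,0,0,0,0,0,0]])

```text
time: 23.9
tool_pos: [0.4842, 0.1092, 0.2397]
ee_rot: [3.135, 0.352, 0.128]
wrist_force: [0.2, -11.5, -11.2]
width: 0.0133
```

```bash
python3 -c "
from h import *
st()
im=eyes.snapshot('scene');crop('scene',im,200,80,480,300,2.8,'p10');cv2.imwrite('pics/t10.png',eyes.snapshot('top'))"
```

```text
time 23.9
joint_positions [ 0.1155  0.236   1.1759 -0.0127  2.0815  1.5532]
tool_pos [0.4842 0.1092 0.2397]
ee_rot [3.1347 0.3519 0.1276]
wrist_force [  0.2105 -11.4592 -11.1897]
width 0.013260994403750627
```

View pics/p10.png

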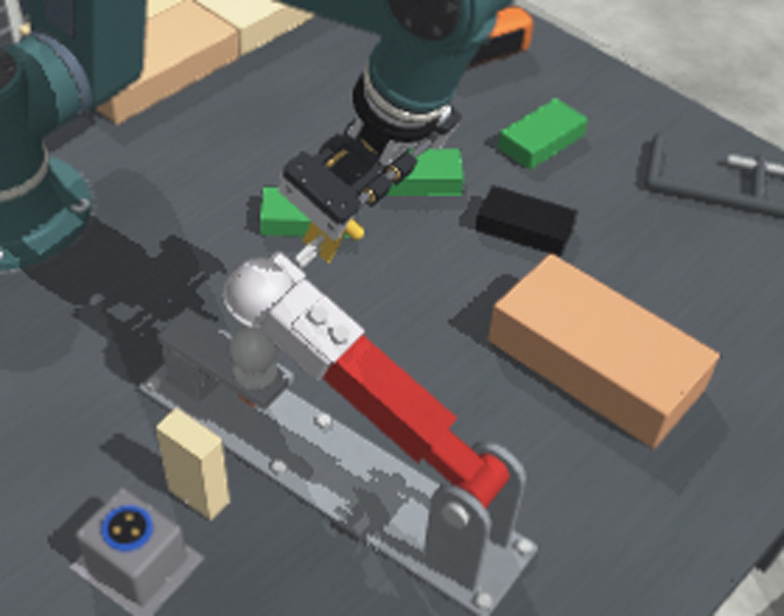

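The coupler is well clear of the ball: the ball shows at crop (252,350) and the cup at (255,285). The brick is still standing at (192,465). From the TCP height of 0.240 m the tongue is at about 0.345 rad, so the mouth is at z ≈ 0.214 m, about 59 mm above the ball top.

```bash
python3 -c "
from h import *
a=cv2.imread('pics/top0.png');b=cv2.imread('pics/t10.png')
for n,(x0,y0,x1,y1) in dict(big=(225,112,275,192),tin=(440,140,480,180),wrench=(450,195,480,265),black=(200,185,235,230),box=(375,178,415,215)).items():
    print(n,round(cv2.phaseCorrelate(np.float32(cv2.cvtColor(a,6)[y0:y1,x0:x1]),np.float32(cv2.cvtColor(b,6)[y0:y1,x0:x1]))[0][0],2),round(cv2.phaseCorrelate(np.float32(cv2.cvtColor(a,6)[y0:y1,x0:x1]),np.float32(cv2.cvtColor(b,6)[y0:y1,x0:x1]))[0][1],2))
print(np.abs(sensors.get_obs()['qvel']).max())
from bench import job
print(job.close_job())"
```

```text
big 0.09 -0.05
tin -0.0 -0.07
wrench -0.06 0.11
black -0.2 0.54
box -0.03 -0.04
0.0022359104333723825
the job is handed in; nothing more can be done
None
```

The job is done and handed in at about 24 s of the 58 s allowed.

- **Firebrick:** I tipped the pale firebrick up on end, set it between the ball mount and the outlet box with a broad face to the ball, and let go. A picture-based check put it about 16 mm along the stand's x and 111 mm to the box side, square to within a few hundredths of a radian. It was still standing in the last picture.
- **Latch and tongue:** With the tongue still down, I pulled the latch out about 13.5 mm. The 11.4 N spring force agrees with that travel. I then lifted the tongue to about 0.345 rad and held it still, still gripping the latch bar. From the tool height, the coupler's mouth is about 59 mm above the top of the ball.
- **Other items:** Comparing the first and last top pictures, the big brick, wrench, tin and outlet box moved 0.13 px or less. The black look-alike brick showed 0.5 px (under 2 mm). I never touched it, so this is probably changing shadows, but I did not check further. The green look-alikes appear undisturbed in the last picture, but I did not measure them.

No check failed. The highest wrist force I read was about 16 N.

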